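# Ready the chocolate warmer: drop in the pan, refit the dial knob and hold it in

### The job

Get the chocolate warmer on the counter going: first set the empty steel pan upright and fully home in the well of the warmer that matches its shape, and let go of it. Then pick up the loose black dial knob, turn it so that the flat in its bore matches the flat of the brass spindle, push it fully onto the spindle, and press the spindle down against its spring to the bottom of its travel. Finish while still holding the knob pressed down with the gripper, and leave the other things on the counter where they are.

Things in the scene. Friction and masses are not known exactly. Their poses are not given: they have to be found in the camera images.
- pan: empty open-topped oblong steel pan, 90 (its x) x 60 (its y) x 40 mm high, 0.2-0.4 kg, starting upright on the counter left or right of the warmer. Above it a straight carrying bar runs along its x over the whole 90 mm, 10 mm wide (y), 8 mm high, from 62 to 70 mm above the underside, held by a thin post at each end. Origin: centre of the underside, z up. A half turn makes no difference to it.
- well_oblong_floor (a point): centre of the floor of the oblong well, which the pan fits: a rectangular pocket 94 (x) x 64 (y) mm, 30 mm deep, with a 3 mm chamfer at its mouth, in an aluminium block 140 x 110 mm whose top (the warmer's deck) is 80 mm above the counter. x and y follow the warmer's.
- well_round: the other aluminium block of the warmer, 140 (x) x 110 (y) x 60 mm, same deck height, with an empty round well 86 mm across and 30 mm deep (not for this pan). Origin: centre of its underside, 20 mm above the counter. The round and the oblong block may change places.
- warmer: the warmer, fixed to the counter: black plinth 150 (x) x 340 (y) x 20 mm that carries the two aluminium well blocks (centres at y = 0 and +115 mm) and, at y = -113 mm, a white control box 140 x 110 mm; all tops are 80 mm above the counter. Origin: centre of the plinth's underside.
- spindle_tip (a point): centre of the tip of the brass D-shaped spindle, which stands upright on the control box 24 mm out of a dark round plate 64 mm across and 6 mm thick (tip 110 mm above the counter when up). Radius 8 mm, a full-length flat 3 mm from the axis on its +x side, tip chamfered 2.5 mm. z up. It cannot turn; it only moves down with joint spindle.
- spindle (a joint): how far the spindle is pressed down, in m: 0 up, 0.006 at its stop. A spring holds it up: it starts to move at about 3 N and takes about 9 N at the stop. The knob's weight alone does not move it.
- knob: loose black dial knob, 0.06 kg, upright on the counter left or right of the warmer, bore down. Round skirt 44 mm across, 22 mm high; on it a bar grip along x, 42 mm long, 12 mm wide (y), from 22 to 44 mm above the underside, with a white line towards +x. Origin: centre of the underside, z up. On the spindle its x must point the same way as the spindle's x (at most about 1.5 rad away at the start).
- knob_bore (a point): closed end of the D-shaped bore in the knob's underside, on its axis, 16 mm above the underside; axes as the knob's. Bore radius about 9 mm, its flat 3.7 mm from the axis on the +x side, where the white line points; about 0.7 mm clearance to the spindle all round. It meets spindle_tip when the knob is fully on (underside then 94 mm above the counter, spindle up).
- plate_gold: bystander: white square dish 130 mm, 19 mm high, of gold-wrapped bars, beyond the warmer; origin under its centre.
- plate_orange: bystander: white square dish 130 mm, 27 mm high, of orange-wrapped pieces, beyond the warmer; origin under its centre.
- bell: bystander: one silver foil-wrapped bell, 36 mm across and 36 mm high, in front of the warmer; origin under its centre.
- card_holder: bystander: blank price card in a wooden foot, 30 x 80 x 57 mm, in front of the warmer; origin under its centre.
- jar: bystander: amber jar with brass cap, 70 mm across, 110 mm high, at the far right; origin under its centre.
- gift_box: bystander: red gift box with gold bands, 70 x 90 x 41 mm, in front of the warmer, to the left; origin under its centre.
- scraper: bystander: spatula lying at the far left; origin under its middle.
- cup: bystander: white cup, 72 mm across, 70 mm high, at the far right; origin under its centre.
Mind the look-alikes: they are no part of the job. Leave any brown, green or turquoise look-alike of the knob alone.

How it is judged:
On the way, in this order (a step that is already met when the one before it is completed fails the run):
1. the pan is home in the oblong well, upright and let go (horizontal distance between pan and well_oblong_floor below 0.006 m and z of pan in the frame of well_oblong_floor below 0.004 m and angle between pan's own z axis and vertical below 0.06 rad and contact force between pan and the fingers below 0.2 N), for 0.2 s.
2. the knob is fully on the spindle, flat to flat (horizontal distance between knob_bore and spindle_tip below 0.003 m and z of knob_bore in the frame of spindle_tip below 0.002 m and angle between the x axis of knob and the x axis of spindle_tip, either way round below 0.4 rad and angle between knob's own z axis and vertical below 0.08 rad), for 0.1 s.
At the end, for the whole second after the job is handed in: Pan in the oblong well: within 6 mm of centre, 4 mm of the floor, upright within 0.06 rad, untouched by the fingers. Knob on the spindle: axes within 3 mm, bore end within 2 mm of the tip, flats within 0.4 rad, tilt under 0.08 rad, held by the fingers with the spindle down over 4 of its 6 mm (all of step 1 and all of step 2 and value of joint spindle above 0.004 m and contact force between knob and the fingers above 2 N); the arm keeps its last pose, push and grip.
It fails at once if a bystander is moved by more than 30 mm (distance of any of plate_gold, plate_orange, bell, card_holder, jar, gift_box, scraper, cup from where it was at the start of the episode above 0.03 m).
It also fails if it takes over 54 s, if anything falls off the work surface, if the arm or the gripper's body presses on something with over 40 N, if the wrist force passes 120 N, or if a joint passes its speed limit or range.

### The arm

A 6-joint arm with a two-finger parallel gripper is mounted at the origin on the work surface. World frame = base frame: x ahead of the robot, y to its left, z up, the work surface at z = 0. Lengths are in m, angles in rad, forces in N, time in s.
With the tool pointing down it reaches from about 0.375 to 0.9 m from the base axis. Payload 3.1 kg.
Tool frame: the origin (TCP) lies on the centre line of the jaws, within the pads' length; the fingertips stand 17 mm ahead of it and the grasp point (between the pads) lies 2 mm behind it (env.finger_overhang is the distance from the TCP to the fingertips, in m); z points along the fingers, y is the line along which they close (so a half turn about z gives the same grasp; the last joint's range is limited). The gripper opens to 85 mm and grips with 20 to 120 N. Pads are 22 mm wide; open, the fingers measure 114 mm over their backs; the gripper's body (76 mm by 85 mm) begins 54 mm behind the grasp point. The pads swing forward as they close: fully open they stand 13 mm farther back than shut.
Start: joints at [-1.296, 0.527, 1.433, -0, 1.181, -0.178], TCP at [0.274, -0.562, 0.248] pointing down, gripper open.
Joint ranges: [-3.08, 3.08], [-0.75, 2.2], [0.22, 2.44], [-1.43, 4.57], [0, 2.65], [-2.85, 2.85]. Speed limits (rad/s): [2.79, 2.79, 3.14, 3.14, 3.14, 3.14].

### API

Orientations are given as a rotation vector (axis times angle).
In Python, from cell import env gives the robot as it stands. Calls block until the motion is done:
- env.move_to(position, orientation): joint-space move of the TCP to a pose.
- env.movel(position, rotation=None, vel=0.15): straight line of the TCP; rotation=None keeps the orientation; vel is the mean speed in m/s.
- env.set_joints(angles): joint-space move.
- env.gripper_to(opening): finger opening in m; the grip force is fixed at half the most; returns when the fingers have stopped.
- env.sleep(seconds).
- env.solve_ik(position, orientation): joint angles nearest the present ones, or None.
- env.get_state(): the state.
- env.get_image(name): name is "side" or "top"; returns the picture (400x640x3 uint8, red, green, blue); there is no depth.
- env.camera_params(name): a dict with "intrinsics" (3x3 intrinsics, pixels), "eye" and "rotation" of the camera in the world. Camera axes: x right, y down, z forward; pixel columns grow to the right and rows downward; lengths in m; the calibration is good to about 2 mm. A picture is of the moment at which its call begins. camera_params takes no time and is no camera call.
A pose or a line that the arm cannot do raises env.IKError and nothing moves.
- env.job_done(): hands the job in; it is judged then, once.
The state is a dict: "time_s": time; "q": joint angles; "joint_vel": joint speeds; "joint_efforts": joint torques, N m; "tcp_pos": TCP position; "tcp_rot": TCP orientation; "contact_force": force on the tool from outside, world axes, zero at the start; "moment": the same for the moment, N m; "gripper_width": finger opening in m; "grip_force": force on a finger pad.
Only numpy, scipy, OpenCV 4.12 (cv2) and the standard library are available. Lean on these libraries where they do the work, as an engineer would, in place of code of your own. Each camera call takes 0.05 s, during which the arm holds its last target. There are 200 camera calls.

## Working session

There is one attempt and no reset: what is moved stays moved. The work goes in short steps, each a Python script; the robot and the scene stay as the last script left them, time stands still between calls to the robot, and variables do not carry over. Pictures are saved under pics/ and viewed, at most 10 in all, crops included, and the job is handed in when it is done.

```bash
ls; mkdir -p pics; python3 - <<'E'
from cell import env
import cv2
for n in("top","side"):
    cv2.imwrite(f"pics/{n}0.png",env.get_image(n)[:,:,::-1]); p=env.camera_params(n); print(n,p)
print(env.get_state()['tcp_rot'],env.finger_overhang)
E
```

```text
pics
top {'intrinsics': array([[366.38971373,   0.        , 316.9222505 ],
       [  0.        , 366.38971373, 200.7126152 ],
       [  0.        ,   0.        ,   1.        ]]), 'eye': array([ 0.41694068, -0.04847791,  0.99612143]), 'rotation': array([-2.12317163,  2.12687814, -0.16723717])}
side {'intrinsics': array([[361.40160076,   0.        , 318.88697622],
       [  0.        , 361.40160076, 191.05539255],
       [  0.        ,   0.        ,   1.        ]]), 'eye': array([0.32917217, 0.69786072, 0.87995548]), 'rotation': array([-0.43547617,  2.76210428, -1.15784744])}
[-3.05910734e+00 -7.06239565e-01  9.54324104e-05] 0.017
```

View pics/top0.png

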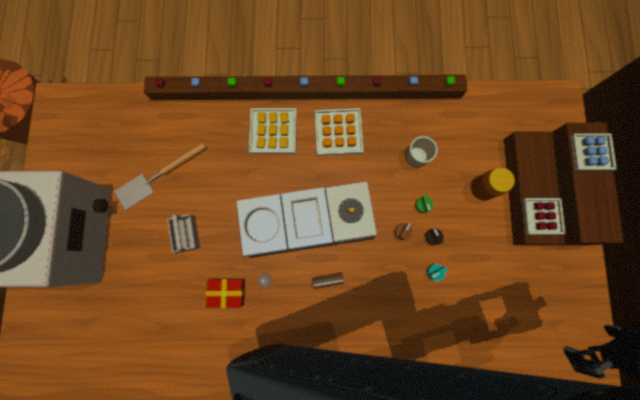

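View pics/side0.png

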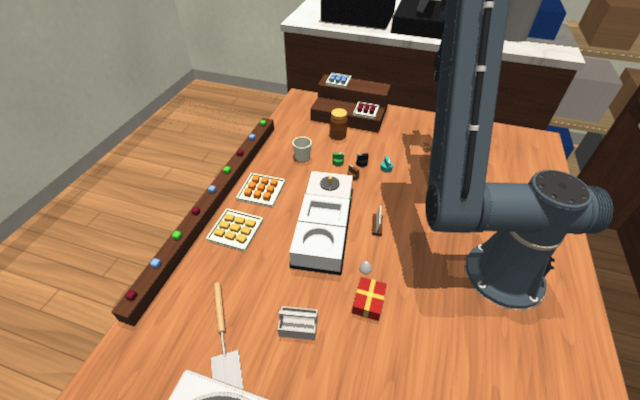

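The pan is at top (183,233). The knob candidates in the top view are brown (403,231), black (434,236), green (424,204) and turquoise (437,272). The black one fits, so I'll confirm it in an enlarged crop.

```bash
cat > h.py <<'E'
import numpy as np, cv2
from scipy.spatial.transform import Rotation as R
from cell import env
def ray(n,u,v):
    p=env.camera_params(n);d=R.from_rotvec(p['rotation']).as_matrix()@np.linalg.inv(p['intrinsics'])@[u,v,1.];return np.array(p['eye']),d
def px2w(n,u,v,z):
    e,d=ray(n,u,v);return e+d*(z-e[2])/d[2]
def w2px(n,P):
    p=env.camera_params(n);c=(np.atleast_2d(P)-p['eye'])@R.from_rotvec(p['rotation']).as_matrix()@np.array(p['intrinsics']).T
    return c[:,:2]/c[:,2:]
def down(yaw): # tool z down, tool y (closing) at yaw+90deg from world x; tool x at yaw
    return (R.from_euler('z',yaw)*R.from_euler('x',np.pi)).as_rotvec()
E
python3 - <<'E'
from h import *
t=cv2.imread('pics/top0.png');s=cv2.imread('pics/side0.png')
def c(i,x,y,w,h,k): return cv2.resize(i[y:y+h,x:x+w],None,fx=k,fy=k,interpolation=cv2.INTER_CUBIC)
a=c(t,390,195,60,50,6.6667);b=c(t,155,208,60,50,6.6667);d=c(t,230,175,150,80,800/150)[:426]
a=a[:333,:400];b=b[:333,:400]
e=cv2.resize(d,(480,256)); f=c(s,335,140,40,32,8)
o=np.zeros((600,800,3),np.uint8);o[:333,:400]=a;o[:333,400:]=b;o[340:596,:480]=e;o[340:596,480:800]=f
cv2.imwrite('pics/crop1.png',o)
for n,u,v,z in [('kn',434,236,.044),('pan',183,233,.07),('sp',350,210,.11),('w',237,199,.08),('w',368,184,.08),('w',376,236,.08),('w',242,254,.08)]: print(n,px2w('top',u,v,z).round(4))
E
```

```text
kn [ 0.4887 -0.3368  0.044 ]
pan [0.4953 0.3054 0.07  ]
sp [ 0.5474 -0.1162  0.11  ]
w [0.5809 0.1687 0.08  ]
w [ 0.6187 -0.1655  0.08  ]
w [ 0.4862 -0.1821  0.08  ]
w [0.4421 0.1511 0.08  ]
```

View pics/crop1.png

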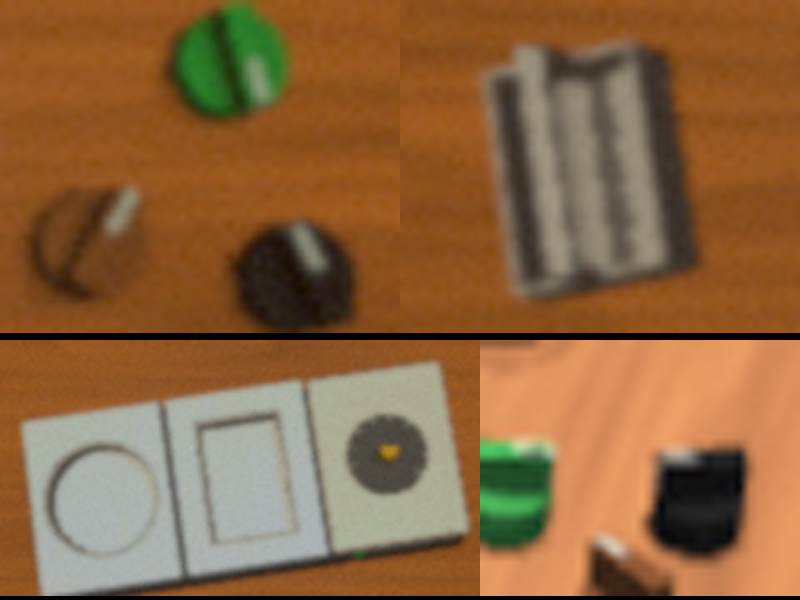

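The crop shows the black knob at top (435,236), with its white line pointing up and slightly left. That is clearly different from the green and brown ones. The oblong well is the middle block and the pan's bar runs roughly along world x. Next I'll fit the poses.

```bash
cat > fit.py <<'E'
from h import *
from scipy.optimize import minimize, least_squares
I={n:cv2.imread(f'pics/{n}0.png') for n in('top','side')}
def T(p,L):
    c,s=np.cos(p[2]),np.sin(p[2]);L=np.array(L,float)
    return np.c_[p[0]+c*L[:,0]-s*L[:,1],p[1]+s*L[:,0]+c*L[:,1],L[:,2]]
# warmer: clicked deck corners + bright-mask rectangle on plane z=.08
def clicks(n,L,uv,p0):
    return least_squares(lambda p:(w2px(n,T(p,L))-uv).ravel(),p0,loss='soft_l1')
L=[(.07,.17,.08),(.07,-.168,.08),(-.07,-.168,.08),(-.07,.17,.08),(0,-.113,.11)]
uv=[(236.9,200.9),(367.2,181.6),(376.6,234.7),(242.5,254.7),(230+389/3.2,175+112/3.2)]
r=clicks('top',L,uv,[.53,0,.1]);w=r.x;print('warmer top',w.round(4),r.fun.round(1))
def sil(n,parts,p,K=8):
    ms=np.zeros((400*K,640*K),np.uint8)
    for L in parts: cv2.fillConvexPoly(ms,cv2.convexHull(((w2px(n,T(p,L))+.5)*K-.5).round().astype(np.int32)),255)
    return cv2.resize(ms,(640,400),interpolation=cv2.INTER_AREA)/255.
def box(x0,x1,y0,y1,z0,z1): return [(x,y,z) for x in(x0,x1) for y in(y0,y1) for z in(z0,z1)]
a=np.linspace(0,2*np.pi,40)
knob=[[(.022*np.cos(t),.022*np.sin(t),z) for t in a for z in(0,.022)],box(-.021,.021,-.006,.006,.022,.044)]
def fitm(masks,parts,p0):
    def f(p): return sum(np.abs(sil(n,parts,p,6)-m)[y0:y1,x0:x1].sum() for n,(m,(x0,y0,x1,y1)) in masks.items())
    r=minimize(f,p0,method='Nelder-Mead',options=dict(initial_simplex=np.array(p0)+np.array([[0,0,0],[.006,0,0],[0,.006,0],[0,0,.25]]),xatol=1e-4,fatol=.1));return r.x,r.fun
E
cat > f1.py <<'E'
from fit import *
def soft(n,bg,fg,ch=2): # red channel darkness, graded
    i=I[n][:,:,ch].astype(float);return np.clip((bg-i)/(bg-fg),0,1)
print('knob red top',I['top'][236,422:448,2]);print('side',I['side'][160,350:375,2])
W={'top':(soft('top',125,40),(420,222,450,254)),'side':(soft('side',200,30),(354,148,376,172))}
for k in (['top'],['side']):
    for y in(.2,.5,.8): print('knob',k,[np.round(v,4) for v in fitm({q:W[q] for q in k},knob,[.487,-.335,y])])
# white line in top
for uv in[(390+299/6.667,195+228/6.667),(390+321/6.667,195+270/6.667)]: print('line',px2w('top',*uv,.044).round(4))
f=lambda x,y:(155+(x-400)/6.667,208+y/6.667)
Lp=[(.045,0,.07),(-.045,0,.07),(.045,.03,.04),(.045,-.03,.04),(-.045,-.03,.04),(-.045,.03,.04)]
r=clicks('top',Lp,[f(530,48),f(562,285),f(487,72),f(662,50),f(695,268),f(517,298)],[.49,.3,.1]);print('pan',r.x.round(4),r.fun.round(1))
# overlay of fits on side, to check against second camera
o=cv2.resize(I['side'][90:350,270:420],None,fx=4,fy=4,interpolation=cv2.INTER_CUBIC)
o2=cv2.resize(I['side'][130:350,270:400],None,fx=2.7,fy=2.7)
S=cv2.resize(I['side'][140:350,265:395],None,fx=2.85,fy=2.85,interpolation=cv2.INTER_CUBIC)
def dr(p,L,c):
    for u in (w2px('side',T(p,L))-[265,140]+.5)*2.85: cv2.circle(S,tuple(u.round().astype(int)),2,c,-1)
ml=L[:4]+[(0,-.113,.11)]+[(x,y,.08) for x in(-.05,.05) for y in(-.035,.035)]
dr(w,ml,(0,0,255));dr(r.x,Lp,(0,255,0))
cv2.imwrite('pics/ov.png',S)
E
python3 f1.py
```

```text
warmer top [ 0.5325 -0.0082  0.1443] [-0.5 -0.5  0.3 -0.3  0.3  0.8 -0.1  0.7 -0.  -0.6]
knob red top [132 119 100  69  41  41  46  44  44  32  37  37  31  37  48  57  50  42
  40  48  60 104 129 139 140 140]
side [230 228 226 230 232 232 160  18  23  25  25  27  28  26  31  32  35  63
 171 211 218 221 226 227 230]
knob ['top'] [array([ 0.4894, -0.3449,  0.4342]), np.float64(52.6314)]
knob ['top'] [array([ 0.4898, -0.3451,  0.4323]), np.float64(53.0863)]
knob ['top'] [array([ 0.4896, -0.3451,  0.3739]), np.float64(52.8118)]
knob ['side'] [array([ 0.4921, -0.346 ,  0.5342]), np.float64(32.702)]
knob ['side'] [array([ 0.4907, -0.3459,  0.7238]), np.float64(31.9804)]
knob ['side'] [array([ 0.4912, -0.3455,  0.8485]), np.float64(30.9529)]
line [ 0.5062 -0.34    0.044 ]
line [ 0.4899 -0.3476  0.044 ]
pan [0.496  0.3193 0.1865] [ 1.   0.3  0.5 -0.5  0.7  0.3 -3.1 -0.7 -3.7  0.3  0.2  0.2]
```

View pics/ov.png

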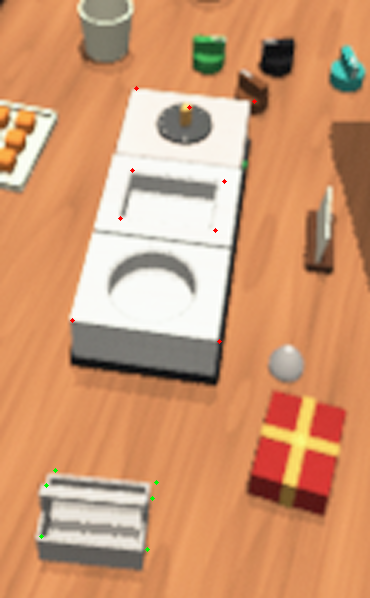

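The side overlay puts the warmer's deck corners and well within about 1 px. The pan points sit about 3 px off, because I took the base edge of the visible right wall for the rim. I'll refit it with both views.

```bash
cat > f2.py <<'E'
from fit import *
f=lambda x,y:(155+(x-400)/6.667,208+y/6.667); g=lambda x,y:(265+x/2.85-.5,140+y/2.85-.5)
Lp=[(.045,0,.07),(-.045,0,.07),(.045,.03,.04),(-.045,.03,.04),(.045,-.03,0),(-.045,-.03,0)]
uv=np.array([f(530,48),f(562,285),f(487,72),f(517,298),f(662,50),f(695,268)])
Ls=[(.045,0,.07),(-.045,0,.07),(.045,.03,0),(-.045,.03,0)]
us=np.array([g(47,482),g(151,488),g(38,558),g(143,568)])
r1=least_squares(lambda p:(w2px('top',T(p,Lp))-uv).ravel(),[.49,.3,.1],loss='soft_l1')
r2=least_squares(lambda p:(w2px('side',T(p,Ls))-us).ravel(),[.49,.3,.1],loss='soft_l1')
print(r1.x.round(4),r1.fun.round(1));print(r2.x.round(4),r2.fun.round(1))
# spindle/deck from side
k=clicks('side',[L[2],L[3],L[1],L[0],L[4]],[g(220,342),g(72,321),g(136,89) if 0 else g(252,100),g(72,321),g(186,106)],[.53,0,.14]) if 0 else None
print('spindle',T(w,[(0,-.113,.11)]),'well',T(w,[(0,0,.05)]))
E
python3 f2.py
```

```text
warmer top [ 0.5325 -0.0082  0.1443] [-0.5 -0.5  0.3 -0.3  0.3  0.8 -0.1  0.7 -0.  -0.6]
[0.4972 0.3218 0.2076] [-0.3 -0.1 -0.1 -1.  -0.5  0.2 -0.3 -0.1  0.8  0.7  0.8  0.2]
[0.499  0.3179 0.1943] [-1.4  0.4 -0.6  2.5  1.4 -1.3  0.7 -0.6]
spindle [[ 0.54870547 -0.11999319  0.11      ]] well [[ 0.53245306 -0.00816806  0.05      ]]
```

```bash
python3 - <<'E'
from h import *
p=np.array([.4975,.3205]);y=.203
for yy in(y,y+np.pi,y-np.pi):
    q=env.solve_ik([*p,.2],down(yy));print(yy,None if q is None else np.round(q,2))
c=[(abs(env.solve_ik([*p,.2],down(yy))[5]),yy) for yy in(y,y+np.pi) if env.solve_ik([*p,.2],down(yy)) is not None]
yy=min(c)[1]
env.move_to([*p,.2],down(yy));env.gripper_to(.05)
env.movel([*p,.066],vel=.12)
s=env.get_state();print(yy,s['tcp_pos'],s['contact_force'],s['time_s'])
env.gripper_to(0.0)
s=env.get_state();print(s['gripper_width'],s['grip_force'],s['contact_force'])
env.movel([*p,.19],vel=.15)
s=env.get_state();print(s['gripper_width'],s['contact_force'],s['moment'],s['tcp_pos'],s['time_s'])
for n in('top','side'): cv2.imwrite(f'pics/{n}1.png',env.get_image(n)[:,:,::-1])
t=cv2.imread('pics/top1.png')[140:300,100:300];u=cv2.imread('pics/side1.png')[220:400,200:400]
cv2.imwrite('pics/held.png',np.hstack([cv2.resize(t,(400,320)),cv2.resize(u,(400,320))]))
E
```

```text
0.203 [0.38 0.54 1.57 0.   1.03 1.75]
3.344592653589793 [ 0.38  0.54  1.57 -0.    1.03 -1.39]
-2.9385926535897933 [ 0.38  0.54  1.57 -0.    1.03 -1.39]
3.344592653589793 [0.4980743  0.32073454 0.06674046] [1.13184449 0.03120991 0.52227157] 5.0
0.008574421853128135 58.615012764930725 [0.08417612 0.99821663 2.32277109]
0.008598456279496937 [ 1.35160943  0.46371316 -3.53020934] [ 0.04102212  0.01628939 -0.00238809] [0.49656105 0.32004281 0.18888765] 6.4167
```

View pics/held.png

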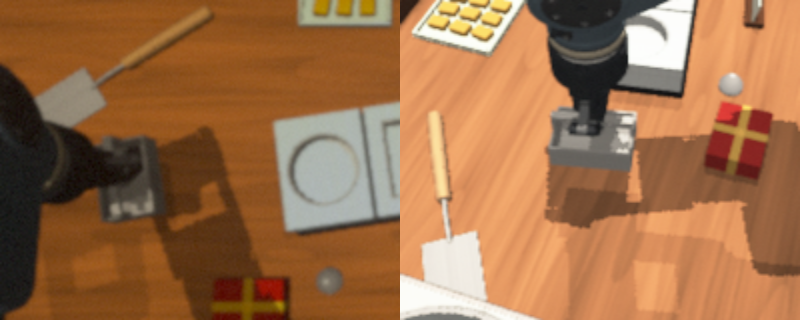

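```bash
cat > m2.py <<'E'
from h import *
y=.1443+np.pi
a=px2w('side',274,311,.122);b=px2w('side',316,314.5,.122)
yaw=.203;ex=np.array([np.cos(yaw),np.sin(yaw)]);ey=np.array([-ex[1],ex[0]])
s=env.get_state();print(np.linalg.norm(a-b),((a+b)/2)[:2]-.03*ey-s['tcp_pos'][:2],np.arctan2(*(a-b)[1::-1]))
w=[.5325,-.0082]
env.movel([.5,.15,.2],down(y),vel=.2);env.movel([*w,.165],vel=.2)
s=env.get_state();print(s['tcp_pos'],s['time_s'])
for n in('top','side'): cv2.imwrite(f'pics/{n}2.png',env.get_image(n)[:,:,::-1])
u=cv2.imread('pics/side2.png')[140:280,260:400];t=cv2.imread('pics/top2.png')[160:280,220:390]
cv2.imwrite('pics/above.png',np.hstack([cv2.resize(t,(400,283)),cv2.resize(u,(283,283))]))
E
python3 m2.py
```

```text
0.09422485012965881 [ 0.00307061 -0.00136042] 0.22521538365696034
[ 0.53205571 -0.00710505  0.16502838] 8.4917
```

View pics/above.png

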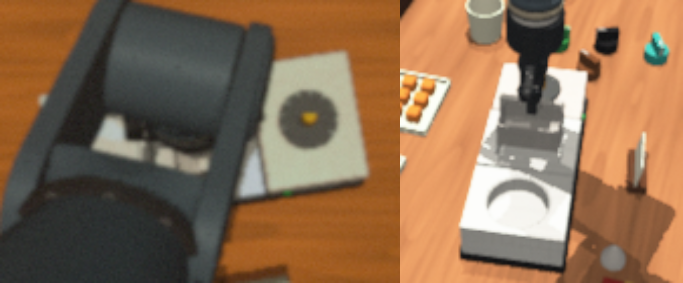

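The pan hangs centred over the oblong well in the side view. I'll lower it in steps with a force check.

```bash
cat > m3.py <<'E'
from h import *
w=np.array([.5320,-.0082])
for z in(.148,.142,.136,.130,.124,.119,.117):
    env.movel([*w,z],vel=.06);s=env.get_state();f=s['contact_force'];print(z,s['tcp_pos'].round(4),np.round(f,1),np.round(s['moment'],2))
    if f[2]>10 or np.hypot(*f[:2])>12: print('stop');break
cv2.imwrite('pics/side3.png',env.get_image('side')[:,:,::-1]);print(s['time_s'])
E
python3 m3.py
```

```text
0.148 [ 0.5316 -0.008   0.1474] [-0.4 -0.3 -3.7] [-0.    0.02 -0.  ]
0.142 [ 0.5323 -0.0084  0.142 ] [ 0.6 -1.3 -2.9] [-0.17 -0.07 -0.  ]
0.136 [ 0.5317 -0.0082  0.1354] [-0.8 -0.5 -4.6] [-0.24 -0.09  0.04]
0.13 [ 0.5317 -0.0082  0.1294] [ 0.8 -1.1 -4.2] [-0.27 -0.01  0.02]
0.124 [ 0.5317 -0.0082  0.1235] [-0.3 -1.6 -4.3] [-0.25 -0.09  0.04]
0.119 [ 0.5318 -0.0082  0.1187] [ 0.7 -1.2 -3.5] [-0.27 -0.04  0.06]
0.117 [ 0.5319 -0.0082  0.1169] [-0.3 -1.5 -4.3] [-0.29 -0.09  0.05]
10.525
```

```bash
cat > m4.py <<'E'
from h import *
w=[.5320,-.0082]
for z in(.1155,.114,.1125):
    env.movel([*w,z],vel=.04);s=env.get_state();print(z,s['tcp_pos'].round(4),np.round(s['contact_force'],1))
    if s['contact_force'][2]>3: break
env.gripper_to(.04);env.sleep(.3);print(env.get_state()['contact_force'])
env.movel([*w,.20],vel=.15)
k=np.array([.4900,-.3453]);env.move_to([*k,.14],down(.43+np.pi))
s=env.get_state();print(s['tcp_pos'],s['q'].round(2),s['time_s'],s['contact_force'])
for n in('top','side'): cv2.imwrite(f'pics/{n}4.png',env.get_image(n)[:,:,::-1])
t=cv2.imread('pics/top4.png')[165:265,225:385];u=cv2.imread('pics/side4.png')[130:280,280:400]
cv2.imwrite('pics/placed.png',np.hstack([cv2.resize(t,(448,280),interpolation=2),cv2.resize(u,(320,400),interpolation=2)[:280]]))
E
python3 m4.py
```

```text
0.1155 [ 0.532  -0.0082  0.1163] [-1.9 -0.3  5. ]
[ 0.22733021 -0.66515675 -0.81408234]
[ 0.49008802 -0.34416832  0.13965401] [-0.8   0.63  1.59  0.    0.92 -2.8 ] 13.55 [-0.78774141  0.17085229 -0.52782174]
```

View pics/placed.png

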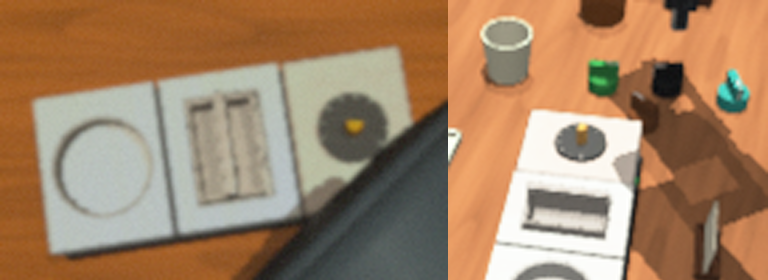

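The pan is home in the middle well, with its rim level around crop (228,145). Joint 6 is close to its limit with this grasp, so I'll use the half-turn alternative for the knob.

```bash
cat > m5.py <<'E'
from h import *
k=np.array([.4900,-.3453])
env.move_to([*k,.14],down(.43))
for z in(.07,.043):
    env.movel([*k,z],vel=.1);s=env.get_state();print(s['tcp_pos'].round(4),s['contact_force'].round(1))
env.gripper_to(0.);s=env.get_state();print(s['gripper_width'],s['grip_force'],s['tcp_pos'].round(4),s['contact_force'].round(1))
env.movel([*k,.20],vel=.15)
sp=np.array([.5487,-.1200])
env.movel([*sp,.20],down(.1443),vel=.2);env.movel([*sp,.165],vel=.1)
s=env.get_state();print(s['gripper_width'],s['tcp_pos'],s['q'].round(2),s['time_s'],s['contact_force'].round(1))
for n in('top','side'): cv2.imwrite(f'pics/{n}5.png',env.get_image(n)[:,:,::-1])
u=cv2.imread('pics/side5.png')[130:210,290:380];t=cv2.imread('pics/top5.png')[165:265,300:400]
cv2.imwrite('pics/kn.png',np.hstack([cv2.resize(u,(450,400),interpolation=2),cv2.resize(t,(350,350),interpolation=2).copy() if 0 else cv2.resize(t,(350,400),interpolation=2)]))
E
python3 m5.py
```

```text
[ 0.4903 -0.3456  0.0703] [ 0.2  0.2 -0.1]
[ 0.4899 -0.3452  0.0429] [ 0.1  0.2 -0.2]
0.01038849370027577 61.98046088218689 [ 0.4905 -0.3458  0.0439] [-0.   0.   4.4]
0.010385277262024874 [ 0.54864135 -0.12044049  0.16477416] [-0.42  0.56  1.67 -0.    0.92  1.01] 20.95 [-0.4 -1.4  0. ]
```

View pics/kn.png

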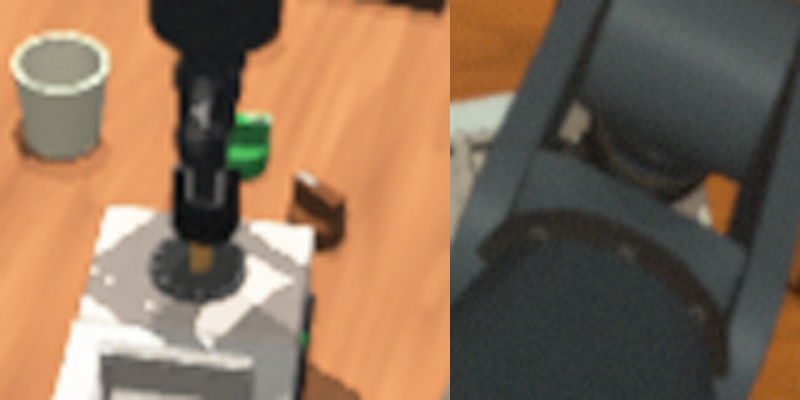

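The knob is held just above the brass spindle and lines up to within about 1.5 mm (knob column ≈205, spindle ≈202 in the 5x crop). I'll descend with force checks and run a small search if it jams.

```bash
cat > m6.py <<'E'
from h import *
sp=np.array([.5487,-.1200])
for z in(.156,.153,.151,.149,.147,.144):
    env.movel([*sp,z],vel=.05);env.sleep(.1);s=env.get_state();f=s['contact_force'];print(z,s['tcp_pos'].round(4),f.round(1),s['moment'].round(2))
    if f[2]>4.5: print('stop');break
print(s['time_s'])
E
python3 m6.py
```

```text
0.156 [ 0.5487 -0.12    0.156 ] [-1.5  0.1 -1.6] [0.02 0.02 0.01]
0.153 [ 0.5492 -0.1202  0.1534] [ 0.8 -0.7  1.9] [ 0.01 -0.1   0.02]
0.151 [ 0.5492 -0.1202  0.1514] [1.5 0.4 4. ] [-0.1  -0.27 -0.04]
0.149 [ 0.5492 -0.1202  0.1495] [0.5 0.4 6.2] [ 0.   -0.2   0.04]
stop
22.5333
```

It's blocked. The moment shows contact on the +x side, and the picture shows the knob slightly toward −x, so I'll search from +x.

```bash
cat > m7.py <<'E'
from h import *
sp=np.array([.5487,-.1200]);c,s_=np.cos(.1443),np.sin(.1443);ok=None
env.movel([*sp,.158],vel=.06);b=env.get_state()['contact_force']
for dx,dy in[(.002,0),(.0035,0),(.002,.0018),(.002,-.0018),(.0035,.0018),(.0035,-.0018),(.005,0)]:
    p=sp+[c*dx-s_*dy,s_*dx+c*dy]
    env.movel([*p,.1555],vel=.05);env.movel([*p,.149],vel=.05);env.sleep(.1)
    s=env.get_state();f=s['contact_force'];print(dx,dy,s['tcp_pos'].round(4),f.round(1),s['moment'].round(2),s['time_s'])
    if f[2]<2.5: ok=p;break
    env.movel([*p,.1555],vel=.06)
print(ok)
cv2.imwrite('pics/side7.png',env.get_image('side')[:,:,::-1])
E
python3 m7.py
```

```text
0.002 0 [ 0.552  -0.1202  0.1489] [ 4.1 -0.6 -3.2] [-0.22 -0.95 -0.05] 23.4667
[ 0.55067921 -0.1197124 ]
```

It dropped in, and the +x side force says to move slightly further in +x. I'll follow that and descend.

```bash
cat > m8.py <<'E'
from h import *
p=np.array([.5522,-.1198])
for z in(.149,.146,.143,.140,.138):
    env.movel([*p,z],vel=.04);env.sleep(.1);s=env.get_state();f=s['contact_force'];print(z,s['tcp_pos'].round(4),f.round(1),s['moment'].round(2))
    if f[2]>8: print('stop');break
cv2.imwrite('pics/side8.png',env.get_image('side')[:,:,::-1]);print(s['time_s'],s['gripper_width'])
cv2.imwrite('pics/kn2.png',cv2.resize(cv2.imread('pics/side8.png')[130:210,290:380],(675,600),interpolation=2))
E
python3 m8.py
```

```text
0.149 [ 0.5522 -0.1201  0.1491] [ 3.5 -2.5 -3. ] [-0.49 -0.56 -0.06]
0.146 [ 0.5524 -0.1201  0.1465] [ 1.7 -2.6  3. ] [-0.59 -0.34 -0.01]
0.143 [ 0.5525 -0.1202  0.1432] [ 1.9 -3.4  4.2] [-0.76 -0.4  -0.08]
0.14 [ 0.5525 -0.1202  0.1403] [ 1.8 -4.6  4.9] [-0.85 -0.36 -0.03]
0.138 [ 0.5526 -0.1202  0.1383] [ 1.9 -4.6  5.5] [-0.87 -0.41  0.01]
25.2667 0.01045138283019426
```

View pics/kn2.png

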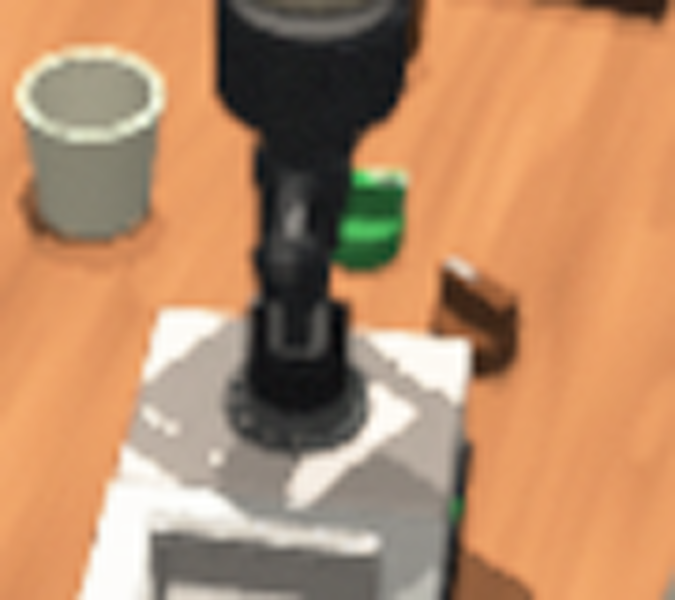

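The knob is going on straight. A −y side force remains, so I'll relax that and press to the stop.

```bash
cat > m9.py <<'E'
from h import *
p=np.array([.5528,-.1210])
for z in(.138,.136,.134,.1325,.1315,.1305,.1295,.1285):
    env.movel([*p,z],vel=.03);env.sleep(.15);s=env.get_state();f=s['contact_force'];print(z,s['tcp_pos'].round(4),f.round(1),s['moment'].round(2))
    if f[2]>15: print('stop');break
print(s['time_s'],s['gripper_width'],s['grip_force'])
cv2.imwrite('pics/side9.png',env.get_image('side')[:,:,::-1])
E
python3 m9.py
```

```text
0.138 [ 0.5527 -0.1206  0.1377] [ 2.8 -1.2  2.2] [-0.23 -0.6  -0.06]
0.136 [ 0.5527 -0.1206  0.136 ] [3.  0.7 4. ] [ 0.05 -0.47 -0.02]
0.134 [ 0.5527 -0.1206  0.1341] [2.9 0.9 5.8] [ 0.19 -0.45 -0.05]
0.1325 [ 0.5527 -0.1206  0.1328] [1.9 1.1 6.8] [ 0.14 -0.36 -0.06]
0.1315 [ 0.5527 -0.1206  0.132 ] [1.  1.1 7.6] [ 0.19 -0.33 -0.02]
0.1305 [ 0.5527 -0.1207  0.1317] [ 0.6  1.5 12.3] [ 0.32 -0.14 -0.03]
0.1295 [ 0.5528 -0.1207  0.1316] [-0.2  1.2 17.4] [0.33 0.1  0.01]
stop
28.1167 0.010621795052154976 64.03951406478882
```

The force climbs at about 1 N/mm down to TCP z 0.1317 and then turns stiff. The knob underside there is 0.088 m, which is exactly the expected bottom of travel. Handing in.

```bash
python3 -c "
from h import *
print(env.job_done())"
```

```text
the job is handed in; nothing more can be done
None
```

I handed the job in at about 28 s of the 54 s allowed: the pan is home in the oblong well and released, and the gripper is holding the knob on the spindle, pressed to its stop at about 17 N; no verdict came back.

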